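# Charge the ball mill and hold its jog plunger half-way

### The job

Pick up the metal beaker, tip it over the mill's open steel jar so that all four orange grinding balls go into the jar, then stand the empty beaker upright on the bench and let go of it. Then jog the mill: press the red spring plunger of the yellow station half-way down, so that its top is level with the top of the green gauge post, never down to its stop, and finish while still holding it there. Leave the tape roll and the two jars where they are.

Things in the scene. Friction and masses are not known exactly. Their poses are not given: they have to be found in the camera images.
- beaker_mid (a point): open round beaker of bare aluminium, straight outside wall, 56 mm outer diameter, 75 mm high, wall 3 mm, floor 4 mm, 100 to 170 g empty; this point is on its axis half-way up (37.5 mm above its underside); its z axis points out of the mouth. It starts upright on the bench with the four balls inside, and its yaw means nothing. The tape roll may stand 110 mm or more (centre to centre) away from it; otherwise its sides are clear.
- ball0_center (a point): orange grinding ball, 16 mm diameter, about 15 g; this point is its centre. All four balls are alike and start in one layer on the floor of the beaker.
- ball1_center (a point): orange grinding ball, 16 mm diameter, about 15 g; this point is its centre. All four balls are alike and start in one layer on the floor of the beaker.
- ball2_center (a point): orange grinding ball, 16 mm diameter, about 15 g; this point is its centre. All four balls are alike and start in one layer on the floor of the beaker.
- ball3_center (a point): orange grinding ball, 16 mm diameter, about 15 g; this point is its centre. All four balls are alike and start in one layer on the floor of the beaker.
- jar_in (a point): open round steel jar fixed on top of the white mill housing (housing 180 x 180 mm, 75 mm high, standing at the left or at the right of the bench); this point is the centre of the jar's inner floor, 80 mm above the bench. The jar is 106 mm wide inside, 116 mm outside and 50 mm deep; z is up. The mill does not move.
- jar_rim (a point): centre of the mouth of the steel jar, level with its rim, 130 mm above the bench, 50 mm above the jar's floor
- plunger_top (a point): centre of the top face of the red plunger cap, a disc 48 mm in diameter and 14 mm thick on a steel stem, on a yellow box (120 x 120 mm, 58 mm high, fixed to the bench on the other side from the mill). At rest this point is 100 mm above the bench; it goes straight down by the travel when pressed, and springs back when let go.
- gauge_top (a point): top centre of the green gauge post, 10 mm thick, at one corner of the yellow box, 65 mm sideways from the plunger's axis; its top is 88 mm above the bench: the height of the cap's top at half travel
- plunger (a joint): travel of the red plunger in m: 0 at rest (up), 0.024 at its stop; half-way is 0.012. The spring takes about 3 N to start, about 7 N at half-way and about 11.5 N at the stop.
- tape: bystander: roll of white tape lying flat, 90 mm diameter, 24 mm high; origin at the centre of its underside
- amber_jar: bystander: amber jar with white cap, 54 mm diameter, 85 mm high, standing upright between the robot and the work; origin at the centre of its underside
- blue_cap_jar: bystander: white jar with blue cap, 48 mm diameter, 75 mm high, standing upright between the robot and the work; origin at the centre of its underside
There are look-alikes about, which are no part of the job. There is more than one size of the part that bears plunger_top; the job needs the smaller.

How it is judged:
By the outcome, as a careful person would: the job done as asked, in the order asked, and still so for the second after the job is handed in, while the arm keeps its last pose, push and grip.
It also fails if it takes over 64 s, if anything falls off the work surface, if the arm or the gripper's body presses on something with over 40 N, if the wrist force passes 120 N, or if a joint passes its speed limit or range.

### The arm

A 6-joint arm with a two-finger parallel gripper is mounted at the origin on the work surface. World frame = base frame: x ahead of the robot, y to its left, z up, the work surface at z = 0. Lengths are in m, angles in rad, forces in N, time in s.
With the tool pointing down it reaches from about 0.25 to 0.85 m from the base axis. Payload 12.5 kg.
Tool frame: the origin (TCP) lies between the finger pads; the fingertips stand 19 mm ahead of it and the grasp point (between the pads) is the TCP; x points along the fingers, y is the direction in which the jaws open and shut, and the axes are right-handed (so a half turn about x gives the same grasp; the last joint's range is limited). The gripper opens to 93 mm and grips with 3 to 60 N. Pads are 15 mm wide; open, the fingers measure 128 mm over their backs; the gripper's body (75 mm by 188 mm) begins 65 mm behind the grasp point.
Start: joints at [-1.263, 0.351, 1.652, -0, 1.139, -0.085], TCP at [0.211, -0.508, 0.238] pointing down, gripper open.
Joint ranges: [-2.75, 2.75], [-0.79, 2.1], [0.01, 2.65], [-1.57, 4.71], [0.07, 3.14], [-2.87, 2.87]. Speed limits (rad/s): [2.22, 2.22, 2.79, 3.14, 3.14, 3.14].

### API

Orientations are given as a unit quaternion [x, y, z, w].
In Python, from station import bot, eyes gives the robot as it stands. The module is installed in compiled form; this text tells all that it offers.
- The arm moves only by the shell command python3 -m crank 'ROWS' [FORCE]. ROWS is JSON, one flat list of numbers, 7 for each row, row after row: the shift along the tool's x, y, z in mm, then the turn, a rotation vector about the tool's x, y, z in rad, then the opening, from -1 (shut) to 1 (fully open), so that 0 is half open. A call has 1 to 20 rows; each row shifts and turns the commanded pose from where the row before left it, along the tool's axes as they then stand; what a row does not reach is not made up. A row lasts 1/12 s, in which the tool goes at most 41.7 mm and 7.16 degrees, less where a joint would pass 70% of its speed; a pose out of reach is approached as far as the arm can. A call is refused whole if a number of a shift passes 41.7 or a number of a turn 0.125, either way. A call with a gripper value outside its range is refused whole. The fingers move at their own pace and stop on an object; FORCE is the grip in N (left out, the last holds). Time passes only in rows, so rows that do not move let the fingers close. It gives the time, the measured TCP pose, the force and the opening at its end, in the units of the state.
- bot.get_obs(): the state, without advancing time (a new reading comes with each control period).
- eyes.snapshot(name): name is "scene" or "top" or "wrist"; returns a dict with "color" (384x512x3 uint8, red, green, blue), "z_map" (384x512 float32, m along the optical axis (not along the pixel's ray), 0 where there is no reading), "camera_matrix" (3x3 intrinsics, pixels), "view" (4x4, takes a point from world to camera coordinates). Camera axes: x right, y down, z forward; pixel columns grow to the right and rows downward; lengths in m; the calibration is good to about 2 mm. A picture is of the moment at which its call begins.
- bot.sign_off(): hands the job in, once; it reports no verdict.
The state is a dict: "clock": time; "qpos": joint angles; "joint_vel": joint speeds; "joint_torque": joint torques, N m; "tool_pos": TCP position; "tcp_rot": TCP orientation; "force": force on the tool from outside, world axes, zero at the start; "wrist_torque": the same for the moment, N m; "gripper_width": opening from 0.0 (shut) to 1.0 (fully open).
Only numpy, scipy, OpenCV 4.12 (cv2) and the standard library are available. Lean on these libraries where they do the work, as an engineer would, in place of code of your own. Each camera call takes 0.05 s, during which the arm holds its last target.

## Working session

There is one attempt and no reset: what is moved stays moved. The work goes in short steps, Python scripts to look and compute and a shell command to move; the robot and the scene stay as the last step left them, time stands still between calls to the robot, and variables do not carry over. Pictures are saved under pics/ and viewed, and the job is handed in when it is done.

```bash
mkdir -p pics; python3 - <<'E'
from station import bot, eyes
import cv2,numpy as np
o=bot.get_obs(); print(o)
for n in ["scene","top"]:
    s=eyes.snapshot(n); cv2.imwrite(f"pics/{n}0.png",s["color"][:,:,::-1]); np.savez(f"{n}0.npz",**s)
    print(n,s["camera_matrix"],s["view"].round(4))
E
```

```text
{'clock': 0.0, 'qpos': array([-1.26258404e+00,  3.51189458e-01,  1.65241624e+00, -1.72142860e-05,
        1.13913477e+00, -8.45776886e-02]), 'joint_vel': array([ 0.00116476, -0.00127865, -0.00024253, -0.00167388,  0.00158412,
        0.00064137]), 'joint_torque': array([ 9.37843506e-04, -4.97318709e+01, -2.85253966e+01,  7.00534182e-02,
        2.57314125e-02, -1.10379938e-04]), 'tool_pos': array([ 0.21045347, -0.50778814,  0.23713003]), 'tcp_rot': array([-0.69346227, -0.13838635,  0.69356382, -0.13758102]), 'force': array([-0.02511558, -0.21231403,  0.50085027]), 'wrist_torque': array([0.04058708, 0.01043095, 0.01721579]), 'gripper_width': 1.0016675766845833}
scene [[364.03807861   0.         250.90060929]
 [  0.         364.03807861 192.02471655]
 [  0.           0.           1.        ]] [[ 0.8171  0.5764 -0.0078 -0.4466]
 [ 0.3974 -0.5731 -0.7167 -0.1214]
 [-0.4176  0.5826 -0.6973  1.222 ]
 [ 0.      0.      0.      1.    ]]
top [[367.38188385   0.         254.00485154]
 [  0.         367.38188385 192.53268754]
 [  0.           0.           1.        ]] [[ 0.0123 -0.9995 -0.029   0.0131]
 [-0.9931 -0.0088 -0.1167  0.5697]
 [ 0.1164  0.0302 -0.9927  1.0073]
 [ 0.      0.      0.      1.    ]]
```

View pics/scene0.png

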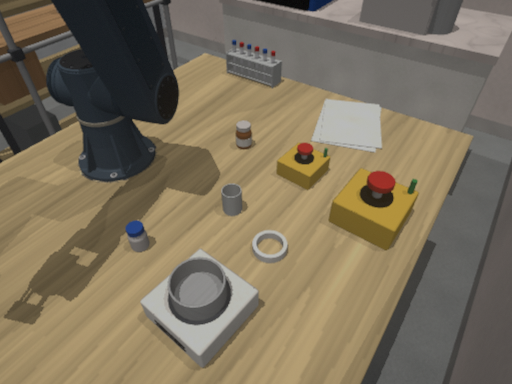

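View pics/top0.png

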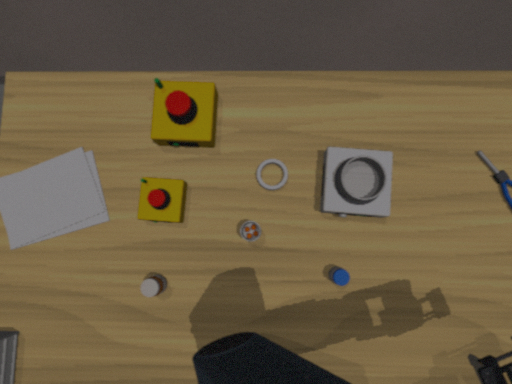

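The top view shows the beaker with orange balls at (250,231), the mill's jar at (360,180), the tape at (272,174), the amber jar at (152,287) and the blue-cap jar at (340,276). Two yellow stations could be the one meant: a small one at (162,200) and a large one at (184,113). The small one fits "the smaller", and I'll check its size next.

```bash
cat > h.py <<'E'
import numpy as np,cv2
def load(n): return dict(np.load(n))
def cloud(s):
    K,T=s["camera_matrix"],s["view"]; z=s["z_map"].astype(float); v,u=np.mgrid[:z.shape[0],:z.shape[1]]
    p=np.stack([(u-K[0,2])/K[0,0]*z,(v-K[1,2])/K[1,1]*z,z],-1)
    return (p-T[:3,3])@T[:3,:3]
def ray(s,u,v,h):
    K,T=s["camera_matrix"],s["view"];R=T[:3,:3]
    d=R.T@np.array([(u-K[0,2])/K[0,0],(v-K[1,2])/K[1,1],1]);c=-R.T@T[:3,3]
    return c+d*(h-c[2])/d[2]
def proj(s,p):
    q=s["view"][:3,:3]@np.asarray(p)+s["view"][:3,3]; q=s["camera_matrix"]@q; return q[:2]/q[2]
def blobs(m,amin=15):
    n,l,st,c=cv2.connectedComponentsWithStats(m.astype(np.uint8)); 
    return [(l==i,st[i],c[i]) for i in range(1,n) if st[i,4]>=amin]
E
python3 - <<'E'
from h import *
for n in ["top","scene"]:
    s=load(n+"0.npz"); P=cloud(s); hsv=cv2.cvtColor(s["color"],cv2.COLOR_RGB2HSV); H,S,V=[hsv[...,i] for i in range(3)]
    ms=dict(red=((H<6)|(H>174))&(S>180)&(V>80),yellow=(H>20)&(H<30)&(S>200)&(V>110),green=(H>50)&(H<90)&(S>100)&(V>30),blue=(H>105)&(H<125)&(S>150)&(V>60),orange=(H>5)&(H<16)&(S>150)&(V>120))
    for k,m in ms.items():
        for b,st,c in blobs(m,12):
            p=P[b]; z=np.percentile(p[:,2],90); t=p[np.abs(p[:,2]-z)<.006]
            print(n,k,st.tolist(),"ztop %.3f"%z,"bbox centre",((t.max(0)+t.min(0))/2).round(3),"ext",np.ptp(t,0).round(3))
s=load("top0.npz");P=cloud(s)
# height-banded
for nm,(u0,v0,u1,v1),lo,hi in [("jar",(315,140,400,222),.122,.14),("house",(315,140,400,222),.068,.08),("beaker",(230,210,272,250),.068,.085),("tape",(250,150,295,196),.017,.032),("amber",(130,265,175,305),.075,.095),("blue",(320,255,360,295),.065,.085)]:
    q=P[v0:v1,u0:u1].reshape(-1,3);q=q[(q[:,2]>lo)&(q[:,2]<hi)]
    (c,d,a)=cv2.minAreaRect(q[:,:2].astype(np.float32)) ; cc,r=cv2.minEnclosingCircle(q[:,:2].astype(np.float32))
    print(nm,len(q),"z",np.median(q[:,2]).round(4),"rect",np.round(c,4),np.round(d,3),round(a,1),"circ",np.round(cc,4),round(r,4))
s2=load("scene0.npz");P=cloud(s2)
for nm,(u0,v0,u1,v1),lo,hi in [("jar",(150,250,250,330),.122,.14),("beaker",(215,180,250,220),.068,.085)]:
    q=P[v0:v1,u0:u1].reshape(-1,3);q=q[(q[:,2]>lo)&(q[:,2]<hi)]
    cc,r=cv2.minEnclosingCircle(q[:,:2].astype(np.float32)); print("scene",nm,len(q),np.median(q[:,2]),np.round(cc,4),round(r,4))
a=cv2.resize(s["color"][130:260,120:280],None,fx=4,fy=4,interpolation=cv2.INTER_CUBIC)
cv2.imwrite("pics/crop0.png",a[:,:,::-1])
E
```

```text
top red [166, 91, 25, 24, 446] ztop 0.145 bbox centre [0.792 0.219 0.144] ext [0.064 0.064 0.009]
top red [149, 190, 16, 17, 216] ztop 0.102 bbox centre [0.545 0.277 0.101] ext [0.043 0.041 0.009]
top yellow [151, 81, 64, 60, 2473] ztop 0.085 bbox centre [0.794 0.22  0.085] ext [0.171 0.172 0.011]
top yellow [138, 177, 45, 45, 1279] ztop 0.061 bbox centre [0.547 0.279 0.06 ] ext [0.123 0.122 0.011]
top green [155, 79, 7, 8, 24] ztop 0.127 bbox centre [0.861 0.284 0.126] ext [0.008 0.01  0.006]
top green [173, 143, 6, 3, 13] ztop 0.052 bbox centre [0.706 0.245 0.051] ext [0.003 0.011 0.004]
top blue [502, 180, 10, 27, 107] ztop 0.019 bbox centre [ 0.578 -0.696  0.017] ext [0.071 0.025 0.008]
top blue [333, 269, 16, 16, 177] ztop 0.078 bbox centre [ 0.344 -0.213  0.076] ext [0.039 0.037 0.009]
top orange [165, 90, 23, 13, 30] ztop 0.145 bbox centre [0.813 0.223 0.142] ext [0.028 0.055 0.006]
top orange [147, 189, 10, 16, 23] ztop 0.102 bbox centre [0.549 0.289 0.101] ext [0.04  0.022 0.004]
scene red [298, 144, 15, 9, 106] ztop 0.100 bbox centre [0.549 0.278 0.098] ext [0.042 0.045 0.0
[... 451 characters left out ...]
 bbox centre [ 0.344 -0.217  0.072] ext [0.041 0.041 0.007]
jar 331 z 0.1294 rect [ 0.6011 -0.2641] [0.114 0.115] 0.9 circ [ 0.6007 -0.2645] 0.0582
house 2936 z 0.0757 rect [ 0.6005 -0.2649] [0.18 0.18] 85.7 circ [ 0.6002 -0.2643] 0.1234
beaker 72 z 0.075 rect [0.4606 0.0249] [0.054 0.054] 0.4 circ [0.4616 0.0254] 0.0279
tape 336 z 0.024 rect [ 0.6249 -0.0316] [0.088 0.086] 0.1 circ [ 0.6257 -0.0326] 0.0447
amber 281 z 0.0855 rect [0.3098 0.2887] [0.046 0.046] 47.7 circ [0.3101 0.2896] 0.0242
blue 222 z 0.0758 rect [ 0.3428 -0.2143] [0.042 0.04 ] 1.9 circ [ 0.3429 -0.2152] 0.0214
scene jar 532 0.12779734746297464 [ 0.6   -0.266] 0.0589
scene beaker 97 0.072062096098252 [0.4621 0.0246] 0.0294
```

View pics/crop0.png

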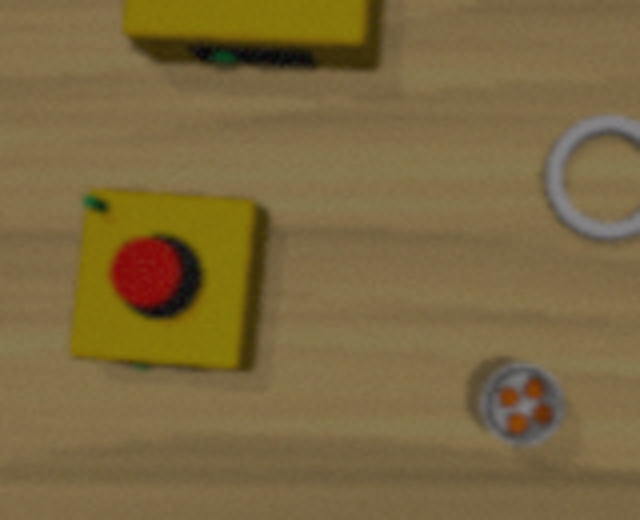

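The crop confirms it: the small station at full-frame pixel (162,200) has a 43 mm cap at z = 0.100 and a 122 mm box 0.058–0.060 high, so it matches. The large one at (184,113) has a 64 mm cap at z = 0.145. The four balls are in the beaker, and all heights and diameters agree with the brief. Next I move away from the start and log poses to learn the arm's geometry.

```bash
cat >> h.py <<'E'
from scipy.spatial.transform import Rotation as Ro
def log():
    from station import bot; import json
    o=bot.get_obs()
    with open("log.txt","a") as f: f.write(json.dumps([o["qpos"].tolist(),o["tool_pos"].tolist(),o["tcp_rot"].tolist()])+"\n")
    print("t %.2f q"%o["clock"],o["qpos"].round(3),"p",o["tool_pos"].round(4),"F",o["force"].round(1),"g %.3f"%o["gripper_width"]); print(Ro.from_quat(o["tcp_rot"]).as_matrix().round(3))
    return o
E
python3 -c "from h import *;log()"
python3 -m crank '[-20,0,0,0,0.06,0,1, -20,0,0,0,0.1,0,1, -20,0,0,0,0.1,0,1, -10,0,0,0,0.1,0,1, 0,0,0,0,0,0,1, 0,0,0,0,0,0,1]'
python3 -c "from h import *;log()"
```

```text
t 0.10 q [-1.263  0.351  1.652  0.     1.139 -0.085] p [ 0.2104 -0.5079  0.2372] F [-0.1  0.6  0.9] g 0.999
[[-0.     0.383 -0.924]
 [ 0.001 -0.924 -0.383]
 [-1.    -0.001 -0.   ]]
clock: 0.6
tool_pos: [0.2032, -0.511, 0.3064]
tcp_rot: [0.806, 0.16, -0.559, 0.11]
force: [-0.8, 0.1, -0.2]
gripper_width: 0.997
t 0.60 q [-1.439  0.318  1.564  0.353  1.368 -0.349] p [ 0.2032 -0.511   0.3064] F [-0.8  0.1 -0.2] g 0.997
[[ 0.324  0.381 -0.866]
 [ 0.134 -0.925 -0.356]
 [-0.937 -0.001 -0.35 ]]
```

```bash

python3 -m crank '[12,-14,-31,0,0,0,1,12,-14,-31,0,0,0,1,12,-14,-31,0,0,0,1,12,-14,-31,0,0,0,1,12,-14,-31,0,0,0,1,12,-14,-31,0,0,0,1,12,-14,-31,0,0,0,1,12,-14,-31,0,0,0,1,12,-14,-31,0,0,0,1,0,0,0,0,0,0,1]'
python3 -c "from h import *;log()"
python3 -m crank '[0,0,0,0,0.1,0,1,0,0,0,0,0.1,0,1,0,0,0,0,0.1,0,1,0,0,0,0,0.1,0,1,0,0,0,0,0,0,1]'
cat > fk.py <<'E'
import json,numpy as np
from h import Ro
from scipy.optimize import least_squares
def rz(a): return Ro.from_euler('z',a).as_matrix()
def ry(a): return Ro.from_euler('y',a).as_matrix()
C=np.array([[0,0,-1],[0,0,0],[0,0,0]])
# flange: z = approach ; tool x=flange z ; tool y = s*flange x
def fk(q,p):
    d1,a1,L1,L2,L3,off,a3=p
    R=rz(q[0]); x=R@np.array([a1,0,d1]); R=R@ry(q[1]); x=x+R@np.array([0,off,L1]); R=R@ry(q[2]); x=x+R@np.array([a3,0,L2])
    R=R@rz(q[3])@ry(q[4]); x=x+R@np.array([0,0,L3]); R=R@rz(q[5])
    return x,R
def toolR(F,s): # columns tool x,y,z
    x=F[:,2]; y=s*F[:,0]; return np.stack([x,y,np.cross(x,y)],1)
def fit():
    D=[json.loads(l) for l in open("log.txt")]
    f=lambda p: np.concatenate([fk(q,p)[0]-t for q,t,_ in D])
    r=least_squares(f,[.2,0,.5,.5,.25,.05,0]); return r.x,r.fun,D
E
python3 - <<'E'
from h import *; from fk import *
log()
p,res,D=fit(); print(p.round(4),np.abs(res).max())
q,t,r=D[-1]
for s in (1,-1): print((toolR(fk(q,p)[1],s)-Ro.from_quat(r).as_matrix()).round(3))
E
```

```text
clock: 1.43
tool_pos: [0.435, -0.275, 0.3034]
tcp_rot: [0.806, 0.163, -0.559, 0.112]
force: [-0.3, -0.0, -0.6]
gripper_width: 0.997
t 1.43 q [-0.823  0.149  1.788  0.378  1.107  0.196] p [ 0.435  -0.275   0.3034] F [-0.3 -0.  -0.6] g 0.997
[[ 0.323  0.388 -0.863]
 [ 0.137 -0.922 -0.363]
 [-0.936 -0.001 -0.351]]
clock: 1.85
tool_pos: [0.431, -0.2791, 0.3019]
tcp_rot: [0.901, 0.18, -0.387, 0.075]
force: [-0.6, -0.1, -0.7]
gripper_width: 1.004
t 1.85 q [-1.024  0.154  1.932  0.867  1.107 -0.272] p [ 0.431  -0.2791  0.3019] F [-0.6 -0.1 -0.7] g 1.004
[[ 0.637  0.382 -0.67 ]
 [ 0.266 -0.924 -0.274]
 [-0.724 -0.004 -0.69 ]]
[0.2587 0.     0.4873 0.4378 0.2586 0.0465 0.0407] 1.7024182064062643e-10
[[ 0.    -0.763  1.34 ]
 [-0.     1.849  0.548]
 [-0.     0.008  1.38 ]]
[[ 0. -0. -0.]
 [-0. -0.  0.]
 [-0. -0. -0.]]
```

The arm model fits to 1e-10, so I can plan reach and joint ranges for the side grasp and the pour.

```bash
cat >> fk.py <<'E'
LO=np.array([-2.75,-.79,.01,-1.57,.07,-2.87]);HI=np.array([2.75,2.1,2.65,4.71,3.14,2.87])
P=fit()[0]
def pose(psi,al,rho):
    c,s=np.cos,np.sin
    x=np.array([c(al)*c(psi),c(al)*s(psi),-s(al)]); y=np.array([s(psi),-c(psi),0]); R=np.stack([x,y,np.cross(x,y)],1)
    return R@Ro.from_euler('x',rho).as_matrix()
def ik(pos,R,q0):
    def f(q):
        x,F=fk(q,P); return np.concatenate([(x-pos)*3,(toolR(F,-1)-R).ravel()])
    r=least_squares(f,np.clip(q0,LO+1e-3,HI-1e-3),bounds=(LO,HI)); return r.x,np.abs(r.fun).max()
def elbow_wrist(q):
    d1,a1,L1,L2,L3,off,a3=P
    R=rz(q[0]); x=np.array([0,0,d1]);R=R@ry(q[1]); e=x+R@np.array([0,off,L1]);R=R@ry(q[2]); w=e+R@np.array([a3,0,L2]); return e,w
E
python3 - <<'E'
from fk import *
q0=np.array(fit()[2][-1][0]); d=np.deg2rad
B=np.array([.461,.025,.045])
for psi in (0,20,40,60,80,100):
  for al in (20,30,40,50):
    R=pose(d(psi),d(al),0)
    q,e=ik(B,R,q0)
    if e>2e-3: continue
    w=elbow_wrist(q)[1]
    qp,e2=ik(B+[0,0,.1],R,q)
    out=[]
    for psj in (20,40,60,80):
      for sg in (-1,1):
        qq=q;ok=1
        J=np.array([.6005,-.2645,.21])
        for rr in np.linspace(0,130,7):
            qq,e3=ik(J,pose(d(psj),d(15),d(sg*rr)),qq); 
            if e3>2e-3: ok=0;break
        if ok: out.append((psj,sg,qq.round(1).tolist(),elbow_wrist(qq)[1].round(2).tolist()))
    print(psi,al,q.round(2),"wrist",w.round(2),"lift",round(e2,4))
    for o in out: print("    ",o)
E
```

```text
0 20 [-0.1   0.98  2.52  3.05  1.58 -1.61] wrist [0.22 0.03 0.13] lift 0.0
     (20, 1, [-0.9, 0.6, 1.9, 1.7, 1.1, 1.3], [0.37, -0.35, 0.28])
     (40, 1, [-0.9, 0.7, 1.7, 1.4, 1.4, 1.5], [0.41, -0.43, 0.28])
     (60, 1, [-0.9, 0.8, 1.4, 1.2, 1.7, 1.5], [0.48, -0.48, 0.28])
     (80, 1, [-0.8, 1.0, 1.1, 1.0, 1.9, 1.5], [0.56, -0.51, 0.28])
0 30 [-0.09  0.8   2.52  3.06  1.22 -1.59] wrist [0.24 0.03 0.17] lift 0.0
     (20, 1, [-0.9, 0.6, 1.9, 1.7, 1.1, 1.3], [0.37, -0.35, 0.28])
     (40, 1, [-0.9, 0.7, 1.7, 1.4, 1.4, 1.5], [0.41, -0.43, 0.28])
     (60, 1, [-0.9, 0.8, 1.4, 1.2, 1.7, 1.5], [0.48, -0.48, 0.28])
     (80, 1, [-0.8, 1.0, 1.1, 1.0, 1.9, 1.5], [0.56, -0.51, 0.28])
0 40 [-0.08  0.64  2.48  3.06  0.85 -1.57] wrist [0.26 0.03 0.21] lift 0.0
     (20, 1, [-0.9, 0.6, 1.9, 1.7, 1.1, 1.3], [0.37, -0.35, 0.28])
     (40, 1, [-0.9, 0.7, 1.7, 1.4, 1.4, 1.5], [0.41, -0.43, 0.28])
     (60, 1, [-0.9, 0.8, 1.4, 1.2, 1.7, 1.5], [0.48, -0.48, 0.28])
     (80, 1, [-0.8, 1.0, 1.1, 1.0, 1.9, 1.5], [0.56, -0.51, 0.28])
0 50 [-0.07  0.53  2.41  3.04  0.5  -1.54] wrist [0.29 0.03 0.24] lift 
[... 6515 characters left out ...]
28])
100 40 [-0.42  0.76  1.85  0.74  1.22 -1.11] wrist [ 0.5  -0.17  0.21] lift 0.0
     (20, 1, [-0.9, 0.6, 1.9, 1.7, 1.1, 1.3], [0.37, -0.35, 0.28])
     (40, 1, [-0.9, 0.7, 1.7, 1.4, 1.4, 1.5], [0.41, -0.43, 0.28])
     (60, 1, [-0.9, 0.8, 1.4, 1.2, 1.7, 1.5], [0.48, -0.48, 0.28])
     (80, 1, [-0.8, 1.0, 1.1, 1.0, 1.9, 1.5], [0.56, -0.51, 0.28])
100 50 [-0.37  0.69  1.89  0.68  1.08 -1.03] wrist [ 0.49 -0.14  0.24] lift 0.0
     (20, 1, [-0.9, 0.6, 1.9, 1.7, 1.1, 1.3], [0.37, -0.35, 0.28])
     (40, 1, [-0.9, 0.7, 1.7, 1.4, 1.4, 1.5], [0.41, -0.43, 0.28])
     (60, 1, [-0.9, 0.8, 1.4, 1.2, 1.7, 1.5], [0.48, -0.48, 0.28])
     (80, 1, [-0.8, 1.0, 1.1, 1.0, 1.9, 1.5], [0.56, -0.51, 0.28])
```

```bash
cat >> fk.py <<'E'
def goto(pos,R,n1=None,n2=None,stp=38,trn=.12,order="rs",start=None):
    """print n rows of turn then n rows of shift, tool axes; check IK along"""
    from station import bot
    o=bot.get_obs(); p0=o["tool_pos"];R0=Ro.from_quat(o["tcp_rot"]).as_matrix();q=o["qpos"]
    rv=Ro.from_matrix(R0.T@R).as_rotvec(); n=int(np.ceil(np.abs(rv).max()/trn)) if n1 is None else n1
    d=np.asarray(pos)-p0; 
    dt=(R if order=="rs" else R0).T@d*1000; m=int(np.ceil(np.linalg.norm(dt)/stp)) if n2 is None else n2
    print("from",p0.round(4),"TURN total",rv.round(3),f"/{n}:",(rv/max(n,1)).round(3),"SHIFT total mm",dt.round(1),f"/{m}:",(dt/max(m,1)).round(1))
    worst=0
    for k in range(1,n+1):
        q,e=ik(p0 if order=="rs" else pos,R0@Ro.from_rotvec(rv*k/n).as_matrix(),q); worst=max(worst,e)
    for k in range(1,m+1):
        q,e=ik(p0+d*k/m,R if order=="rs" else R0,q); worst=max(worst,e)
    print("end q",q.round(2),"ik err",worst.round(4),"elbow/wrist",[v.round(2) for v in elbow_wrist(q)])
E
python3 - <<'E'
from fk import *
d=np.deg2rad; R=pose(d(40),d(35),0); B=np.array([.461,.025,.045])
goto(B-.13*R[:,0],R)
E
```

```text
from [ 0.431  -0.2791  0.3019] TURN total [-0.203  0.196 -0.23 ] /2: [-0.102  0.098 -0.115] SHIFT total mm [ 196.3 -213.7   85.1] /8: [ 24.5 -26.7  10.6]
end q [-0.86  0.43  2.45  1.41  0.98 -1.25] ik err 0.0 elbow/wrist [array([ 0.17, -0.12,  0.7 ]), array([ 0.22, -0.18,  0.27])]
```

```bash

python3 -m crank '[0,0,0,-0.068,0.065,-0.077,1,0,0,0,-0.068,0.065,-0.077,1,0,0,0,-0.068,0.065,-0.077,1,0,0,0,0,0,0,1,24,-26,10,0,0,0,1,24,-26,10,0,0,0,1,24,-26,10,0,0,0,1,24,-26,10,0,0,0,1,24,-26,10,0,0,0,1,24,-26,10,0,0,0,1,24,-26,10,0,0,0,1,0,0,0,0,0,0,1,0,0,0,0,0,0,1]'
python3 - <<'E'
from fk import *
from h import *
from station import eyes
log()
d=np.deg2rad; R=pose(d(40),d(35),0); B=np.array([.461,.025,.045])
goto(B-.11*R[:,0],R)
s=eyes.snapshot("wrist"); cv2.imwrite("pics/w1.png",s["color"][:,:,::-1])
s=eyes.snapshot("top"); cv2.imwrite("pics/t1.png",s["color"][:,:,::-1])
E
```

```text
clock: 2.93
tool_pos: [0.3884, -0.0768, 0.1488]
tcp_rot: [0.894, 0.328, -0.286, 0.104]
force: [-0.1, -0.4, 0.6]
gripper_width: 0.998
t 2.93 q [-0.902  0.354  2.372  1.262  1.025 -1.078] p [ 0.3884 -0.0768  0.1488] F [-0.1 -0.4  0.6] g 0.998
[[ 0.621  0.647 -0.443]
 [ 0.527 -0.763 -0.374]
 [-0.58  -0.001 -0.815]]
from [ 0.3884 -0.0768  0.1488] TURN total [0.002 0.008 0.005] /1: [0.002 0.008 0.005] SHIFT total mm [ 48.7 -31.4  15.6] /2: [ 24.3 -15.7   7.8]
end q [-0.8   0.47  2.44  1.49  0.96 -1.29] ik err 0.0 elbow/wrist [array([ 0.19, -0.13,  0.69]), array([ 0.23, -0.17,  0.26])]
```

View pics/w1.png

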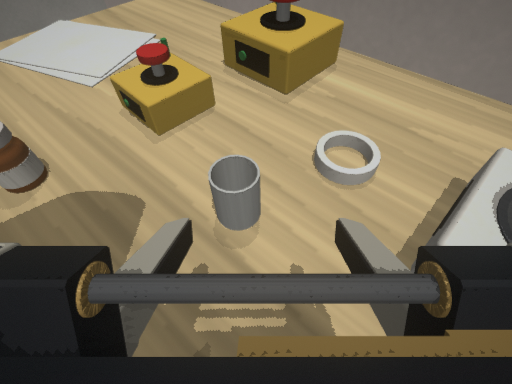

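The wrist view shows the beaker at (235,190), left of the midline between the fingers (about 262). That agrees with the y shift still to do, so I line up first and then advance.

```bash

python3 -m crank '[24,-16,8,0,0.008,0.005,1,24,-15,8,0,0,0,1,0,0,0,0,0,0,1,0,0,0,0,0,0,1]'
python3 - <<'E'
from fk import *
from h import *
from station import eyes
log()
d=np.deg2rad; R=pose(d(40),d(35),0); B=np.array([.461,.025,.045])
goto(B,R)
s=eyes.snapshot("wrist"); cv2.imwrite("pics/w2.png",s["color"][:,:,::-1])
E
```

```text
clock: 3.37
tool_pos: [0.3929, -0.0358, 0.1087]
tcp_rot: [0.897, 0.325, -0.28, 0.104]
force: [0.8, -0.4, -0.1]
gripper_width: 1.003
t 3.37 q [-0.804  0.476  2.437  1.483  0.965 -1.298] p [ 0.3929 -0.0358  0.1087] F [ 0.8 -0.4 -0.1] g 1.003
[[ 0.631  0.642 -0.435]
 [ 0.525 -0.766 -0.37 ]
 [-0.571  0.005 -0.821]]
from [ 0.3929 -0.0358  0.1087] TURN total [ 0.004 -0.003 -0.003] /1: [ 0.004 -0.003 -0.003] SHIFT total mm [ 1.113e+02 -2.800e+00 -1.000e-01] /3: [37.1 -0.9 -0. ]
end q [-0.5   0.69  2.35  1.87  0.93 -1.45] ik err 0.0 elbow/wrist [array([ 0.3 , -0.11,  0.63]), array([ 0.3 , -0.11,  0.19])]
```

View pics/w2.png

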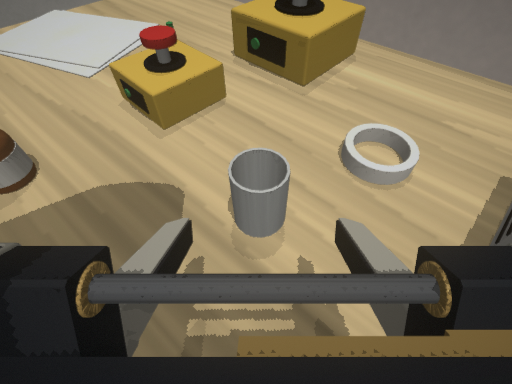

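The beaker, at (260,195), is now centred between the fingers. I advance about 111 mm and close.

```bash

python3 -m crank '[19,-1,0,0,0,0,1,19,-1,0,0,0,0,1,19,-1,0,0,0,0,1,19,0,0,0,0,0,1,18,0,0,0,0,0,1,17,0,0,0,0,0,1,0,0,0,0,0,0,1,0,0,0,0,0,0,1]' 
python3 -c "
from h import *
log()"
python3 -m crank '[0,0,0,0,0,0,0.3,0,0,0,0,0,0,0,0,0,0,0,0,0,-0.3,0,0,0,0,0,0,-0.6,0,0,0,0,0,0,-0.6,0,0,0,0,0,0,-0.6,0,0,0,0,0,0,-0.6,0,0,0,0,0,0,-0.6]' 30
python3 - <<'E'
from h import *
from station import eyes
log()
s=eyes.snapshot("wrist"); cv2.imwrite("pics/w3.png",s["color"][:,:,::-1])
E
```

```text
clock: 4.08
tool_pos: [0.4617, 0.0243, 0.0463]
tcp_rot: [0.897, 0.325, -0.279, 0.105]
force: [0.2, -0.3, 0.0]
gripper_width: 0.999
t 4.08 q [-0.504  0.695  2.348  1.878  0.932 -1.465] p [0.4617 0.0243 0.0463] F [ 0.2 -0.3  0. ] g 0.999
[[ 0.633  0.642 -0.433]
 [ 0.525 -0.767 -0.37 ]
 [-0.569  0.007 -0.822]]
clock: 4.75
tool_pos: [0.4609, 0.0248, 0.0456]
tcp_rot: [0.897, 0.325, -0.28, 0.105]
force: [-3.1, -1.8, 3.9]
gripper_width: 0.595
t 4.75 q [-0.504  0.696  2.35   1.881  0.932 -1.467] p [0.4609 0.0248 0.0456] F [-3.1 -1.8  3.9] g 0.595
[[ 0.633  0.641 -0.434]
 [ 0.524 -0.767 -0.369]
 [-0.57   0.006 -0.822]]
```

View pics/w3.png

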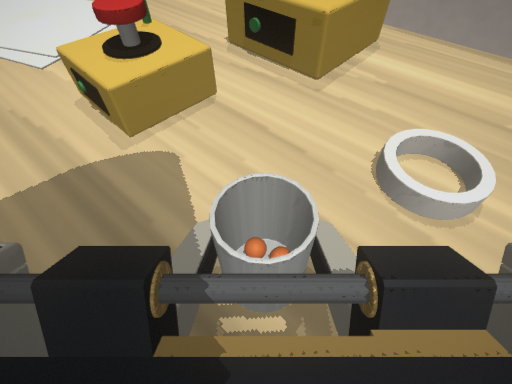

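The grip holds: an opening of 0.595 is 55 mm, and two of the orange balls are visible inside at (255,247) and (280,254). Lifting.

```bash

python3 -m crank '[-6,0,-8,0,0,0,-0.6,-11,0,-16,0,0,0,-0.6,-17,0,-25,0,0,0,-0.6,-17,0,-25,0,0,0,-0.6,-17,0,-25,0,0,0,-0.6,-17,0,-25,0,0,0,-0.6,-9,0,-13,0,0,0,-0.6,0,0,0,0,0,0,-0.6,0,0,0,0,0,0,-0.6]' 30
python3 - <<'E'
from fk import *
from h import *
from station import eyes
log()
d=np.deg2rad; R=pose(d(40),d(35),0)
pd=np.array([np.sin(d(40)),-np.cos(d(40)),0]); J=np.array([.6005,-.2645,0])-.028*pd+[0,0,.21]
print("target",J); goto(J,R,order="sr")
s=eyes.snapshot("wrist"); cv2.imwrite("pics/w4.png",s["color"][:,:,::-1])
E
```

```text
clock: 5.55
tool_pos: [0.4609, 0.0262, 0.2116]
tcp_rot: [0.897, 0.325, -0.279, 0.106]
force: [-0.8, -0.2, -2.8]
gripper_width: 0.594
t 5.55 q [-0.5    0.185  2.331  1.457  0.875 -0.793] p [0.4609 0.0262 0.2116] F [-0.8 -0.2 -2.8] g 0.594
[[ 0.633  0.642 -0.433]
 [ 0.524 -0.767 -0.371]
 [-0.57   0.008 -0.822]]
target [ 0.58250195 -0.24305076  0.21      ]
from [0.4609 0.0262 0.2116] TURN total [ 0.006 -0.004 -0.006] /1: [ 0.006 -0.004 -0.006] SHIFT total mm [-63.  284.5  48.5] /8: [-7.9 35.6  6.1]
end q [-0.82  0.55  1.72  1.12  1.15 -0.6 ] ik err 0.0 elbow/wrist [array([ 0.21, -0.16,  0.67]), array([ 0.42, -0.38,  0.36])]
```

View pics/w4.png

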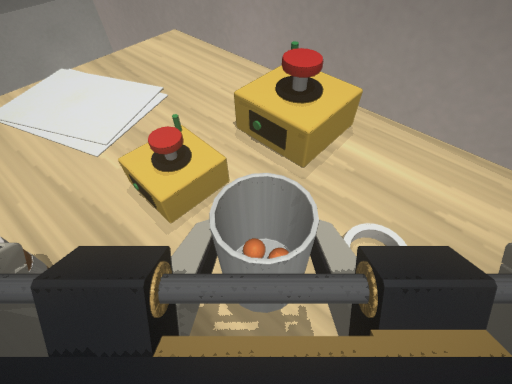

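The beaker is held upright with the balls inside, and the 2.8 N load fits its weight. I carry it to the jar.

```bash

python3 -m crank '[-2,9,1.5,0,0,0,-0.6,-4,18,3,0,0,0,-0.6,-6,27,4.5,0,0,0,-0.6,-6.5,29,5,0,0,0,-0.6,-6.5,29,5,0,0,0,-0.6,-6.5,29,5,0,0,0,-0.6,-6.5,29,5,0,0,0,-0.6,-6.5,29,5,0,0,0,-0.6,-6.5,29,5,0,0,0,-0.6,-6,27,4.5,0,0,0,-0.6,-4,18,3,0,0,0,-0.6,-2.5,11,2,0,0,0,-0.6,0,0,0,0,0,0,-0.6,0,0,0,0,0,0,-0.6]' 30
python3 - <<'E'
from fk import *
from h import *
from station import eyes
log()
d=np.deg2rad; R=pose(d(40),d(15),0)
pd=np.array([np.sin(d(40)),-np.cos(d(40)),0]); J=np.array([.6005,-.2645,0])-.028*pd+[0,0,.205]
goto(J,R,order="sr")
for n in("scene","wrist"):
  s=eyes.snapshot(n); cv2.imwrite(f"pics/{n}5.png",s["color"][:,:,::-1])
E
```

```text
clock: 6.77
tool_pos: [0.5814, -0.2431, 0.2076]
tcp_rot: [0.897, 0.325, -0.28, 0.103]
force: [-0.3, -0.2, -1.6]
gripper_width: 0.593
t 6.77 q [-0.819  0.558  1.726  1.117  1.149 -0.6  ] p [ 0.5814 -0.2431  0.2076] F [-0.3 -0.2 -1.6] g 0.593
[[ 0.631  0.641 -0.436]
 [ 0.525 -0.767 -0.368]
 [-0.57   0.003 -0.821]]
from [ 0.5814 -0.2431  0.2076] TURN total [ 0.002  0.345 -0.003] /3: [ 0.001  0.115 -0.001] SHIFT total mm [2.2 0.7 1.6] /1: [2.2 0.7 1.6]
end q [-0.82  0.56  1.73  1.12  1.15 -0.6 ] ik err 0.0 elbow/wrist [array([ 0.21, -0.16,  0.67]), array([ 0.42, -0.38,  0.35])]
```

View pics/scene5.png

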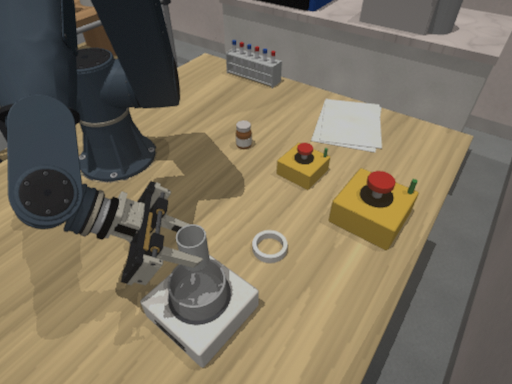

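View pics/wrist5.png

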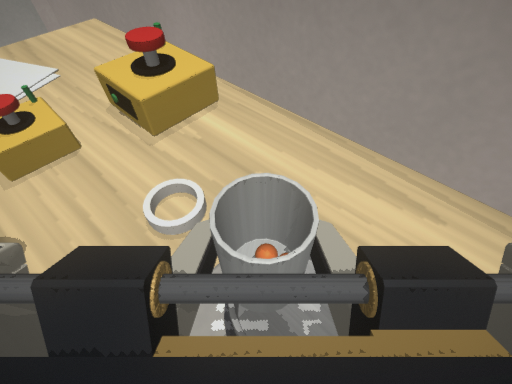

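The beaker hovers over the near side of the jar and the balls are still inside. Before pouring I check the gripper body's clearance and the mouth position through the roll.

```bash

python3 - <<'E'
from fk import *
d=np.deg2rad
pd=np.array([np.sin(d(40)),-np.cos(d(40)),0]);fd=np.array([np.cos(d(40)),np.sin(d(40)),0]); C=np.array([.6005,-.2645,0])
g=C-.028*pd+.010*fd+[0,0,.205]
b=pose(0,d(35),0).T@[0,0,1.]
xs,ys,zs=np.meshgrid([-.065,-.09,-.12,-.16],np.linspace(-.094,.094,21),np.linspace(-.0375,.0375,9),indexing='ij')
body=np.stack([xs.ravel(),ys.ravel(),zs.ravel()],1)
th=np.linspace(0,2*np.pi,40)
u=np.cross(b,[0,1.,0]);v=np.array([0,1.,0])
ring=lambda h: b*h+.028*(np.cos(th)[:,None]*u+np.sin(th)[:,None]*v)
q=None
from station import bot
q=bot.get_obs()["qpos"]
for rho in (0,60,90,110,130,150,160):
    R=pose(d(40),d(20),d(rho)); q,e=ik(g,R,q)
    W=body@R.T+g; r=np.hypot(*(W-C)[:,:2].T); 
    m=R@(b*.03)+g-C; bz=(R@b)[2]
    lo=min((ring(h)@R.T+g)[:,2].min() for h in(-.045,.03))
    fing=np.array([[x,y,z] for x in(.019,-.03) for y in(-.05,.05) for z in(-.0075,.0075)])@R.T+g
    print(rho,"tilt",np.degrees(np.arccos(bz)).round(),"mouth fwd/pour/z",(m@fd).round(3),(m@pd).round(3),m[2].round(3),"body minz in jar circle",W[r<.062,2].min().round(3) if (r<.062).any() else None,"body minz",W[:,2].min().round(3),"beaker lowest",lo.round(3),"finger lowest",fing[:,2].min().round(3),"ik",round(e,4),q.round(2))
E
```

```text
0 tilt 15.0 mouth fwd/pour/z 0.002 -0.028 0.234 body minz in jar circle 0.201 body minz 0.192 beaker lowest 0.154 finger lowest 0.191 ik 0.0 [-0.85  0.66  1.75  1.34  1.3  -0.8 ]
60 tilt 54.0 mouth fwd/pour/z -0.002 -0.007 0.222 body minz in jar circle 0.201 body minz 0.133 beaker lowest 0.156 finger lowest 0.154 ik 0.0 [-0.85  0.66  1.75  1.34  1.3   0.25]
90 tilt 79.0 mouth fwd/pour/z -0.006 -0.003 0.211 body minz in jar circle 0.201 body minz 0.139 beaker lowest 0.169 finger lowest 0.152 ik 0.0 [-0.85  0.66  1.75  1.34  1.3   0.77]
110 tilt 94.0 mouth fwd/pour/z -0.009 -0.005 0.203 body minz in jar circle 0.199 body minz 0.132 beaker lowest 0.175 finger lowest 0.152 ik 0.0 [-0.85  0.66  1.75  1.34  1.3   1.12]
130 tilt 107.0 mouth fwd/pour/z -0.012 -0.009 0.196 body minz in jar circle 0.203 body minz 0.137 beaker lowest 0.169 finger lowest 0.158 ik 0.0 [-0.85  0.66  1.75  1.34  1.3   1.47]
150 tilt 118.0 mouth fwd/pour/z -0.013 -0.016 0.191 body minz in jar circle 0.201 body minz 0.153 beaker lowest 0.166 finger lowest 0.169 ik 0.0 [-0.85  0.66  1.75  1.34  1.3   1.82]
160 tilt 122.0 mouth fwd/pour/z -0.014 -0.02 0.189 body minz in jar circle 0.2 body minz 0.164 beaker lowest 0.165 finger lowest 0.176 ik 0.0 [-0.85  0.66  1.75  1.34  1.3   1.99]
```

```bash

python3 -m crank '[0,0,0,0,0.06,0,-0.6,0,0,0,0,0.08,0,-0.6,0,0,0,0,0.07,0,-0.6,0,0,0,0,0.05,0,-0.6,0,0,0,0,0,0,-0.6]' 30
python3 - <<'E'
from fk import *
from h import *
log()
d=np.deg2rad; R=pose(d(40),d(20),0)
pd=np.array([np.sin(d(40)),-np.cos(d(40)),0]);fd=np.array([np.cos(d(40)),np.sin(d(40)),0])
J=np.array([.6005,-.2645,.195])-.028*pd+.01*fd
goto(J,R,order="sr")
E
```

```text
clock: 7.28
tool_pos: [0.581, -0.2422, 0.2081]
tcp_rot: [0.926, 0.336, -0.161, 0.06]
force: [-0.2, 0.7, -2.3]
gripper_width: 0.597
t 7.28 q [-0.873  0.648  1.757  1.336  1.316 -0.806] p [ 0.581  -0.2422  0.2081] F [-0.2  0.7 -2.3] g 0.597
[[ 0.723  0.641 -0.258]
 [ 0.603 -0.767 -0.219]
 [-0.338  0.003 -0.941]]
from [ 0.581  -0.2422  0.2081] TURN total [ 0.002 -0.004 -0.003] /1: [ 0.002 -0.004 -0.003] SHIFT total mm [14.4  1.5  8.7] /1: [14.4  1.5  8.7]
end q [-0.85  0.67  1.75  1.35  1.3  -0.82] ik err 0.0 elbow/wrist [array([ 0.23, -0.2 ,  0.64]), array([ 0.4 , -0.39,  0.28])]
```

```bash

python3 -m crank '[7,1,4,0,0,0,-0.6,7,1,4,0,0,0,-0.6,0,0,0,0.05,0,0,-0.6,0,0,0,0.1,0,0,-0.6,0,0,0,0.1,0,0,-0.6,0,0,0,0.1,0,0,-0.6,0,0,0,0.1,0,0,-0.6,0,0,0,0.1,0,0,-0.6,0,0,0,0.1,0,0,-0.6,0,0,0,0.1,0,0,-0.6,0,0,0,0.1,0,0,-0.6,0,0,0,0.1,0,0,-0.6,0,0,0,0.1,0,0,-0.6,0,0,0,0.1,0,0,-0.6,0,0,0,0.1,0,0,-0.6,0,0,0,0.1,0,0,-0.6,0,0,0,0.05,0,0,-0.6,0,0,0,0,0,0,-0.6]' 30
python3 -c "
from h import *
log()"
python3 -m crank '[0,0,0,0.04,0,0,-0.6,0,0,0,0.04,0,0,-0.6,0,0,0,0.04,0,0,-0.6,0,0,0,0.04,0,0,-0.6,0,0,0,0.04,0,0,-0.6,0,0,0,0.04,0,0,-0.6,0,0,0,0.04,0,0,-0.6,0,0,0,0.04,0,0,-0.6,0,0,0,0.04,0,0,-0.6,0,0,0,0.04,0,0,-0.6,0,0,0,0.04,0,0,-0.6,0,0,0,0.04,0,0,-0.6,0,0,0,0.04,0,0,-0.6,0,0,0,0.04,0,0,-0.6,0,0,0,0.04,0,0,-0.6,0,0,0,0.04,0,0,-0.6,0,0,0,0.04,0,0,-0.6,0,0,0,0.04,0,0,-0.6,0,0,0,0.04,0,0,-0.6]' 30
python3 - <<'E'
from h import *
from station import eyes
log()
for n in("scene","wrist"):
  s=eyes.snapshot(n); cv2.imwrite(f"pics/{n}6.png",s["color"][:,:,::-1])
E
```

```text
clock: 8.78
tool_pos: [0.5917, -0.2371, 0.1974]
tcp_rot: [0.748, 0.152, -0.34, -0.55]
force: [0.3, 0.3, -2.9]
gripper_width: 0.597
t 8.78 q [-0.852  0.67   1.747  1.352  1.297  0.583] p [ 0.5917 -0.2371  0.1974] F [ 0.3  0.3 -2.9] g 0.597
[[ 0.722 -0.146 -0.676]
 [ 0.602 -0.349  0.718]
 [-0.341 -0.926 -0.164]]
clock: 10.37
tool_pos: [0.5916, -0.2373, 0.1974]
tcp_rot: [-0.491, -0.016, 0.372, 0.787]
force: [-0.6, 0.1, -2.0]
gripper_width: 0.594
t 10.37 q [-0.853  0.67   1.747  1.352  1.298  1.34 ] p [ 0.5916 -0.2373  0.1974] F [-0.6  0.1 -2. ] g 0.594
[[ 0.722 -0.57  -0.391]
 [ 0.602  0.24   0.762]
 [-0.341 -0.786  0.517]]
```

View pics/scene6.png

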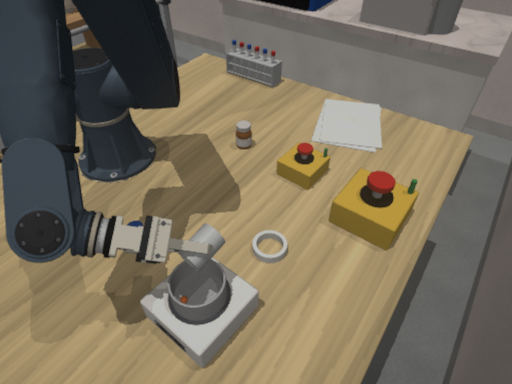

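View pics/wrist6.png

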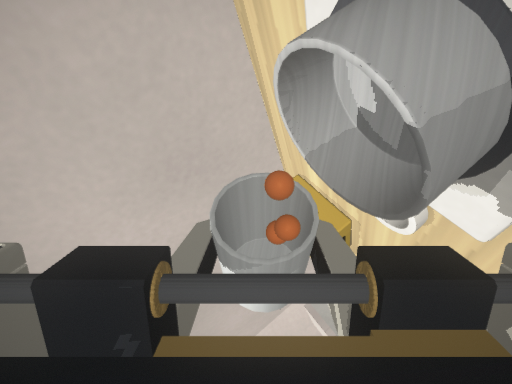

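One ball is already in the jar, at scene pixel (184,299). The wrist view shows the other three rolling towards the mouth, at (280,185), (287,227) and (276,233). I keep tipping.

```bash

python3 -m crank '[0,0,0,0.03,0,0,-0.6,0,0,0,0.03,0,0,-0.6,0,0,0,0.03,0,0,-0.6,0,0,0,0.03,0,0,-0.6,0,0,0,0.03,0,0,-0.6,0,0,0,0.04,0,0,-0.6,0,0,0,0.04,0,0,-0.6,0,0,0,0.04,0,0,-0.6,0,0,0,0.04,0,0,-0.6,0,0,0,0.04,0,0,-0.6,0,0,0,0.04,0,0,-0.6,0,0,0,0.04,0,0,-0.6,0,0,0,0.04,0,0,-0.6,0,0,0,0,0,0,-0.6,0,0,0,0,0,0,-0.6,0,0,0,0,0,0,-0.6]' 30
python3 - <<'E'
from h import *
from station import eyes
log()
for n in("scene","wrist"):
  s=eyes.snapshot(n); c=s["color"]
  if n=="scene": c=cv2.resize(c[200:360,120:280],None,fx=3.5,fy=3.5,interpolation=cv2.INTER_CUBIC)
  cv2.imwrite(f"pics/{n}7.png",c[:,:,::-1])
E
```

```text
clock: 11.8
tool_pos: [0.5913, -0.2376, 0.1975]
tcp_rot: [-0.295, 0.071, 0.366, 0.88]
force: [-0.4, 0.4, -1.5]
gripper_width: 0.591
t 11.80 q [-0.854  0.671  1.747  1.352  1.298  1.808] p [ 0.5913 -0.2376  0.1975] F [-0.4  0.4 -1.5] g 0.591
[[ 0.723 -0.685 -0.092]
 [ 0.602  0.558  0.571]
 [-0.34  -0.468  0.816]]
```

View pics/scene7.png

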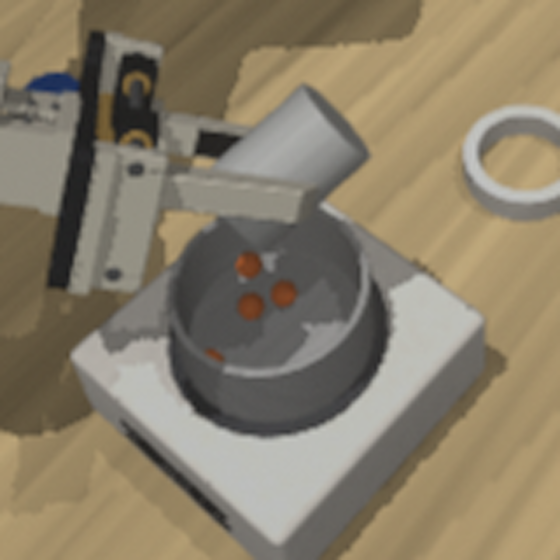

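View pics/wrist7.png

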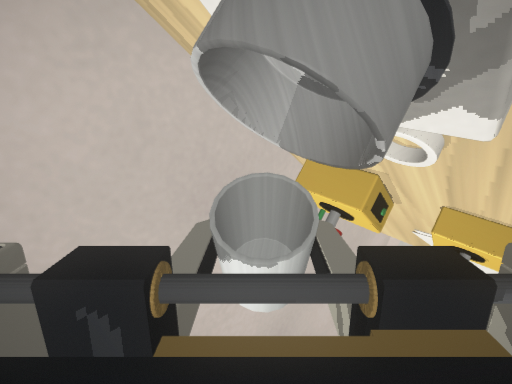

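All four balls are in the jar (crop pixels (248,264), (284,294), (250,306) and (213,355)), and the beaker is seen to be empty in the wrist view. I roll back.

```bash

python3 -m crank '[0,0,0,-0.1,0,0,-0.6,0,0,0,-0.12,0,0,-0.6,0,0,0,-0.12,0,0,-0.6,0,0,0,-0.12,0,0,-0.6,0,0,0,-0.12,0,0,-0.6,0,0,0,-0.12,0,0,-0.6,0,0,0,-0.12,0,0,-0.6,0,0,0,-0.12,0,0,-0.6,0,0,0,-0.12,0,0,-0.6,0,0,0,-0.12,0,0,-0.6,0,0,0,-0.12,0,0,-0.6,0,0,0,-0.12,0,0,-0.6,0,0,0,-0.12,0,0,-0.6,0,0,0,-0.12,0,0,-0.6,0,0,0,-0.12,0,0,-0.6,0,0,0,-0.12,0,0,-0.6,0,0,0,-0.12,0,0,-0.6,0,0,0,-0.12,0,0,-0.6,0,0,0,-0.12,0,0,-0.6,0,0,0,-0.12,0,0,-0.6]' 30
python3 - <<'E'
from fk import *
from h import *
log()
d=np.deg2rad; R=pose(d(40),d(20),0)
goto([.5914,-.2375,.2000],R)
E
```

```text
clock: 13.57
tool_pos: [0.5913, -0.2378, 0.1975]
tcp_rot: [0.927, 0.314, -0.201, -0.051]
force: [0.5, -0.9, -1.8]
gripper_width: 0.594
t 13.57 q [-0.854  0.671  1.747  1.352  1.299 -0.577] p [ 0.5913 -0.2378  0.1975] F [ 0.5 -0.9 -1.8] g 0.594
[[ 0.723  0.561 -0.404]
 [ 0.602 -0.798 -0.031]
 [-0.34  -0.22  -0.914]]
from [ 0.5913 -0.2378  0.1975] TURN total [-0.238 -0.003 -0.003] /2: [-0.119 -0.001 -0.002] SHIFT total mm [-0.6 -0.1 -2.5] /1: [-0.6 -0.1 -2.5]
end q [-0.85  0.67  1.74  1.35  1.3  -0.81] ik err 0.0 elbow/wrist [array([ 0.23, -0.2 ,  0.64]), array([ 0.41, -0.39,  0.29])]
```

```bash

python3 -m crank '[0,0,0,-0.12,0,0,-0.6,0,0,0,-0.118,0,0,-0.6,0,0,0,0,-0.09,0,-0.6,0,0,0,0,-0.1,0,-0.6,0,0,0,0,-0.07,0,-0.6,-8,0,-12,0,0,0,-0.6,0,0,0,0,0,0,-0.6,0,0,0,0,0,0,-0.6]' 30
python3 - <<'E'
from fk import *
from h import *
log()
R=Ro.from_quat([.897,.325,-.28,.105]).as_matrix()
goto([.461,.025,.2],R)
E
```

```text
clock: 14.23
tool_pos: [0.5916, -0.2376, 0.2122]
tcp_rot: [0.898, 0.325, -0.281, 0.1]
force: [-0.8, 0.7, -1.0]
gripper_width: 0.593
t 14.23 q [-0.799  0.557  1.713  1.121  1.143 -0.572] p [ 0.5916 -0.2376  0.2122] F [-0.8  0.7 -1. ] g 0.593
[[ 0.631  0.639 -0.44 ]
 [ 0.527 -0.769 -0.362]
 [-0.57  -0.003 -0.822]]
from [ 0.5916 -0.2376  0.2122] TURN total [-0.011 -0.001  0.002] /1: [-0.011 -0.001  0.002] SHIFT total mm [  62.2 -285.2  -30.6] /8: [  7.8 -35.7  -3.8]
end q [-0.5   0.22  2.34  1.48  0.87 -0.84] ik err 0.0 elbow/wrist [array([ 0.11, -0.01,  0.73]), array([ 0.3 , -0.11,  0.35])]
```

```bash

python3 -m crank '[3,-14,-1.5,-0.011,0,0,-0.6,6,-28,-3,0,0,0,-0.6,7,-33,-3.5,0,0,0,-0.6,7,-33,-3.5,0,0,0,-0.6,7,-33,-3.5,0,0,0,-0.6,7,-33,-3.5,0,0,0,-0.6,7,-33,-3.5,0,0,0,-0.6,7,-33,-3.5,0,0,0,-0.6,7,-30,-3.5,0,0,0,-0.6,4,-15,-2,0,0,0,-0.6,0,0,0,0,0,0,-0.6,0,0,0,0,0,0,-0.6]' 30
python3 - <<'E'
from fk import *
from h import *
log()
R=Ro.from_quat([.897,.325,-.28,.105]).as_matrix()
goto([.461,.025,.0475],R)
from station import eyes
s=eyes.snapshot("scene");cv2.imwrite(f"pics/s8.png",s["color"][:,:,::-1])
E
```

```text
clock: 15.23
tool_pos: [0.4606, 0.0249, 0.2006]
tcp_rot: [0.897, 0.326, -0.28, 0.104]
force: [-0.4, 0.3, -1.0]
gripper_width: 0.596
t 15.23 q [-0.505  0.217  2.335  1.478  0.878 -0.835] p [0.4606 0.0249 0.2006] F [-0.4  0.3 -1. ] g 0.596
[[ 0.63   0.644 -0.435]
 [ 0.527 -0.765 -0.369]
 [-0.57   0.004 -0.821]]
from [0.4606 0.0249 0.2006] TURN total [-0.001 -0.     0.003] /1: [-0.001 -0.     0.003] SHIFT total mm [ 87.7  -0.9 125.5] /5: [17.5 -0.2 25.1]
end q [-0.5   0.69  2.35  1.88  0.93 -1.46] ik err 0.0 elbow/wrist [array([ 0.29, -0.11,  0.63]), array([ 0.3 , -0.11,  0.2 ])]
```

View pics/s8.png

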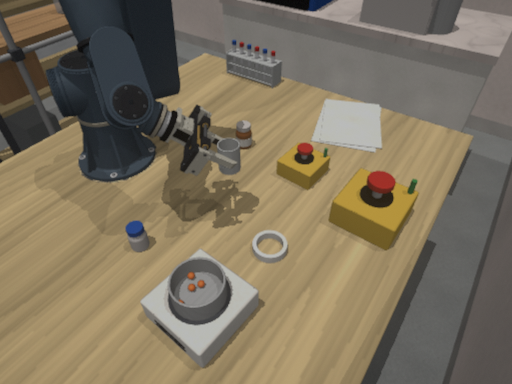

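All four balls are in the jar at around (192,287), and the beaker is upright over its old spot. I lower it, taking the last few millimetres slowly.

```bash

python3 -m crank '[10,0,14,0,0,0,-0.6,16,0,23,0,0,0,-0.6,17,0,25,0,0,0,-0.6,17,0,25,0,0,0,-0.6,14,0,20,0,0,0,-0.6,8,0,11,0,0,0,-0.6,3,0,4,0,0,0,-0.6,0,0,0,0,0,0,-0.6,0,0,0,0,0,0,-0.6]' 30
python3 -m crank '[0.6,0,0.8,0,0,0,-0.6,0.6,0,0.8,0,0,0,-0.6,0,0,0,0,0,0,-0.6]'
python3 -m crank '[0.6,0,0.8,0,0,0,-0.6,0,0,0,0,0,0,-0.6]'
```

```text
clock: 16.03
tool_pos: [0.4619, 0.0238, 0.0525]
tcp_rot: [0.897, 0.326, -0.28, 0.104]
force: [-0.8, -0.3, -0.6]
gripper_width: 0.592
clock: 16.28
tool_pos: [0.4618, 0.0243, 0.0509]
tcp_rot: [0.897, 0.326, -0.28, 0.105]
force: [0.4, -0.6, -1.5]
gripper_width: 0.594
clock: 16.45
tool_pos: [0.4616, 0.0244, 0.0495]
tcp_rot: [0.897, 0.326, -0.28, 0.104]
force: [-0.2, -0.2, -2.3]
gripper_width: 0.596
```

```bash

python3 -m crank '[0.6,0,0.8,0,0,0,-0.6,0.6,0,0.8,0,0,0,-0.6,0,0,0,0,0,0,-0.6]'
python3 -m crank '[0.5,0,0.6,0,0,0,-0.6,0,0,0,0,0,0,-0.6]'
python3 -m crank '[0.4,0,0.5,0,0,0,-0.6,0,0,0,0,0,0,-0.6]'
```

```text
clock: 16.7
tool_pos: [0.4616, 0.0245, 0.0472]
tcp_rot: [0.897, 0.326, -0.28, 0.104]
force: [0.6, -1.2, -1.8]
gripper_width: 0.593
clock: 16.87
tool_pos: [0.4616, 0.0246, 0.0464]
tcp_rot: [0.897, 0.326, -0.28, 0.104]
force: [-0.4, 0.1, -1.9]
gripper_width: 0.594
clock: 17.03
tool_pos: [0.4616, 0.0246, 0.0458]
tcp_rot: [0.897, 0.326, -0.28, 0.104]
force: [0.0, 1.2, -0.9]
gripper_width: 0.592
```

```bash

python3 -m crank '[0.3,0,0.4,0,0,0,-0.6,0,0,0,0,0,0,-0.6]'
python3 -m crank '[0.3,0,0.4,0,0,0,-0.6,0,0,0,0,0,0,-0.6]'
```

```text
clock: 17.2
tool_pos: [0.4617, 0.0247, 0.0456]
tcp_rot: [0.897, 0.326, -0.28, 0.104]
force: [-2.3, -1.6, 1.8]
gripper_width: 0.594
clock: 17.37
tool_pos: [0.4618, 0.0247, 0.0456]
tcp_rot: [0.897, 0.326, -0.279, 0.104]
force: [-6.4, -3.8, 10.7]
gripper_width: 0.59
```

The beaker is on the bench (+10.7 N vertical). I take off the preload, open the fingers and back out along the tool axis.

```bash

python3 -m crank '[-0.3,0,-0.4,0,0,0,-0.6,0,0,0,0,0,0,0.15,0,0,0,0,0,0,0.3,0,0,0,0,0,0,0.6,0,0,0,0,0,0,1,0,0,0,0,0,0,1,0,0,0,0,0,0,1,0,0,0,0,0,0,1,0,0,0,0,0,0,1]'
python3 - <<'E'
from h import *
from station import eyes
log()
s=eyes.snapshot("wrist"); cv2.imwrite("pics/w9.png",s["color"][:,:,::-1])
E
```

```text
clock: 18.12
tool_pos: [0.4617, 0.0246, 0.0453]
tcp_rot: [0.897, 0.326, -0.28, 0.104]
force: [-0.3, -1.2, -0.0]
gripper_width: 0.989
t 18.12 q [-0.504  0.697  2.346  1.875  0.931 -1.461] p [0.4617 0.0246 0.0453] F [-0.3 -1.2 -0. ] g 0.989
[[ 0.63   0.643 -0.435]
 [ 0.527 -0.766 -0.369]
 [-0.57   0.004 -0.821]]
```

View pics/w9.png

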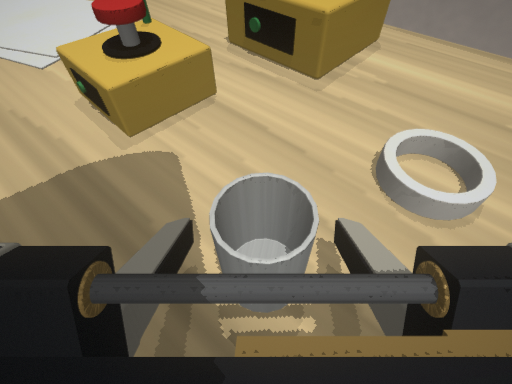

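The beaker stands free and upright between the open fingers, and its inside is visibly empty. I withdraw.

```bash

python3 -m crank '[-12,0,0,0,0,0,1,-24,0,0,0,0,0,1,-30,0,0,0,0,0,1,-30,0,0,0,0,0,1,-34,0,0,0,0,0,1,-34,0,0,0,0,0,1,-30,0,0,0,0,0,1,-20,0,0,0,0,0,1,0,0,0,0,0,0,0,0,0,0,0,0,0,-1]'
python3 - <<'E'
from fk import *
from h import *
log()
d=np.deg2rad
for psi in (0,20,40,67,90):
    print(psi); goto([.546,.278,.21],pose(d(psi),d(90),0),order="rs")
E
```

```text
clock: 19.0
tool_pos: [0.3269, -0.0888, 0.1676]
tcp_rot: [0.897, 0.325, -0.28, 0.105]
force: [-0.8, 1.1, -0.6]
gripper_width: 0.904
t 19.00 q [-1.11   0.262  2.445  1.096  1.117 -1.105] p [ 0.3269 -0.0888  0.1676] F [-0.8  1.1 -0.6] g 0.904
[[ 0.632  0.641 -0.435]
 [ 0.524 -0.767 -0.369]
 [-0.57   0.006 -0.821]]
0
from [ 0.3269 -0.0888  0.1676] TURN total [ 0.643 -0.925  0.33 ] /8: [ 0.08  -0.116  0.041] SHIFT total mm [ -42.4 -366.8 -219.1] /12: [ -3.5 -30.6 -18.3]
end q [0.39 0.49 1.51 0.   1.14 1.97] ik err 0.0 elbow/wrist [array([0.19, 0.13, 0.69]), array([0.55, 0.28, 0.47])]
20
from [ 0.3269 -0.0888  0.1676] TURN total [ 0.322 -0.955  0.162] /8: [ 0.04  -0.119  0.02 ] SHIFT total mm [ -42.4 -269.8 -331.4] /12: [ -3.5 -22.5 -27.6]
end q [ 0.39  0.49  1.51 -0.    1.14  1.62] ik err 0.0 elbow/wrist [array([0.19, 0.13, 0.69]), array([0.55, 0.28, 0.47])]
40
from [ 0.3269 -0.0888  0.1676] TURN total [ 0.001 -0.964 -0.006] /9: [ 0.    -0.107 -0.001] SHIFT total mm [ -42.4 -140.2 -403.7] /12: [ -3.5 -11.7 -33.6]
end q [0.39 0.49 1.51 0.   1.14 1.27] ik err 0.0 elbow/wrist [array([0.19, 0.13, 0.69]), array([0.55, 0.28, 0.47])]
67
from [ 0.3269 -0.0888  0.1676] TURN total [-0.433 -0.944 -0.233] /8: [-0.054 -0.118 -0.029] SHIFT total mm [ -42.4   58.4 -423.3] /12: [ -3.5   4.9 -35.3]
end q [0.39 0.49 1.51 0.   1.14 0.8 ] ik err 0.0 elbow/wrist [array([0.19, 0.13, 0.69]), array([0.55, 0.28, 0.47])]
90
from [ 0.3269 -0.0888  0.1676] TURN total [-0.801 -0.897 -0.425] /8: [-0.1   -0.112 -0.053] SHIFT total mm [ -42.4  219.1 -366.8] /12: [ -3.5  18.3 -30.6]
end q [0.39 0.49 1.51 0.   1.14 0.39] ik err 0.0 elbow/wrist [array([0.19, 0.13, 0.69]), array([0.55, 0.28, 0.47])]
```

```bash

python3 -m crank '[-18,0,-26,0,0,0,-1,-18,0,-26,0,0,0,-1,-18,0,-26,0,0,0,-1,-18,0,-26,0,0,0,-1,0,0,0,0,-0.1,0,-1,0,0,0,0,-0.12,0,-1,0,0,0,0,-0.12,0,-1,0,0,0,0,-0.12,0,-1,0,0,0,0,-0.12,0,-1,0,0,0,0,-0.12,0,-1,0,0,0,0,-0.12,0,-1,0,0,0,0,-0.12,0,-1,0,0,0,0,-0.02,0,-1,0,0,0,0,0,0,-1,0,0,0,0,0,0,-1]' 30
python3 - <<'E'
from fk import *
from h import *
from station import eyes
log()
d=np.deg2rad
goto([.546,.278,.21],pose(d(40),d(90),0),order="rs")
for n in("scene","top"):
  s=eyes.snapshot(n); cv2.imwrite(f"pics/{n}10.png",s["color"][:,:,::-1])
E
```

```text
clock: 20.25
tool_pos: [0.3265, -0.0865, 0.2929]
tcp_rot: [0.666, 0.244, -0.662, 0.242]
force: [0.1, -0.4, -0.3]
gripper_width: 0.004
t 20.25 q [-0.401 -0.13   2.056  0.006  1.212  0.466] p [ 0.3265 -0.0865  0.2929] F [ 0.1 -0.4 -0.3] g 0.004
[[ 0.006  0.645 -0.764]
 [ 0.004 -0.764 -0.645]
 [-1.     0.001 -0.007]]
from [ 0.3265 -0.0865  0.2929] TURN total [ 0.003 -0.007 -0.001] /1: [ 0.003 -0.007 -0.001] SHIFT total mm [  82.9 -138.1 -402.4] /12: [  6.9 -11.5 -33.5]
end q [0.39 0.49 1.51 0.   1.14 1.27] ik err 0.0 elbow/wrist [array([0.19, 0.13, 0.69]), array([0.55, 0.28, 0.47])]
```

View pics/scene10.png

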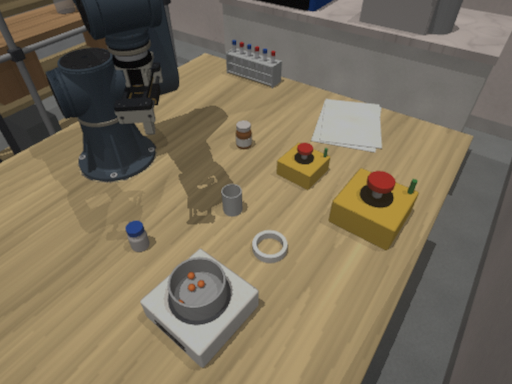

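View pics/top10.png

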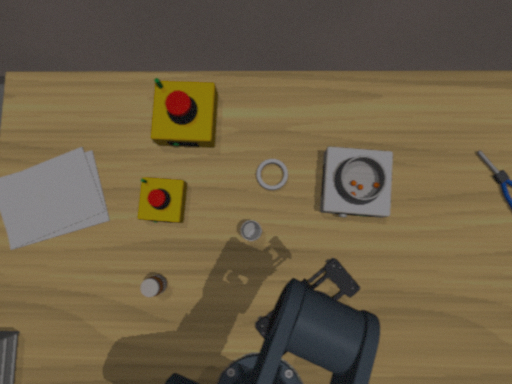

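The beaker stands upright and empty at top-view (250,230), and four balls lie in the jar (the top view shows them at about (354–376,183–193)). The tape and both jars have not moved. I move above the small plunger.

```bash

python3 -m crank '[3,-6,-17,0,-0.007,0,-1,5,-10,-30,0,0,0,-1,6,-12,-36,0,0,0,-1,6,-12,-36,0,0,0,-1,6,-12,-36,0,0,0,-1,6,-12,-36,0,0,0,-1,6,-12,-36,0,0,0,-1,6,-12,-36,0,0,0,-1,6,-12,-36,0,0,0,-1,6,-12,-36,0,0,0,-1,6,-12,-36,0,0,0,-1,4,-8,-20,0,0,0,-1,2,-4,-9,0,0,0,-1,0,0,0,0,0,0,-1,0,0,0,0,0,0,-1]' 30
python3 - <<'E'
from fk import *
from h import *
from station import eyes
o=log()
d=np.deg2rad
goto([.546,.278,.125],pose(d(40),d(90),0),order="sr")
for n in("scene","wrist"):
  s=eyes.snapshot(n); c=s["color"]; np.savez(n+"11.npz",**s)
  if n=="scene": c=cv2.resize(c[80:220,250:420],None,fx=4,fy=4,interpolation=cv2.INTER_CUBIC)
  cv2.imwrite(f"pics/{n}11.png",c[:,:,::-1])
E
```

```text
clock: 21.6
tool_pos: [0.5452, 0.2721, 0.2242]
tcp_rot: [-0.664, -0.24, 0.665, -0.243]
force: [1.0, -0.4, 0.2]
gripper_width: 0.0
t 21.60 q [ 0.388  0.473  1.503 -0.004  1.168  1.263] p [0.5452 0.2721 0.2242] F [ 1.  -0.4  0.2] g 0.000
[[-0.001  0.643 -0.766]
 [-0.005 -0.766 -0.643]
 [-1.     0.003  0.003]]
from [0.5452 0.2721 0.2242] TURN total [-0.     0.003 -0.003] /1: [-0.     0.003 -0.003] SHIFT total mm [99.1 -4.3 -4.7] /3: [33.  -1.4 -1.6]
end q [ 0.4   0.59  1.57 -0.    0.98  1.27] ik err 0.0 elbow/wrist [array([0.23, 0.15, 0.66]), array([0.55, 0.28, 0.38])]
```

View pics/scene11.png

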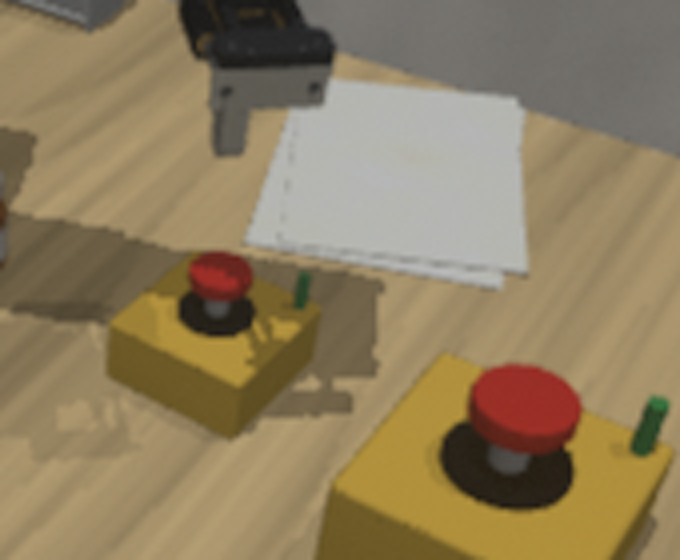

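View pics/wrist11.png

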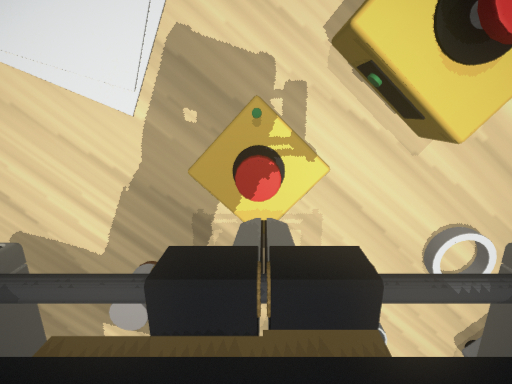

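The closed fingertips are above the small plunger: in the crop the tips are at (228,150), the cap at (220,272) and the green post at (302,290). I descend to just above the cap.

```bash

python3 -m crank '[15,-1,-1,0,0.003,-0.003,-1,22,-1,-1,0,0,0,-1,22,-1,-1,0,0,0,-1,20,-1,-1,0,0,0,-1,11,0,0,0,0,0,-1,5,0,0,0,0,0,-1,0,0,0,0,0,0,-1,0,0,0,0,0,0,-1]' 30
python3 - <<'E'
from h import *
from station import eyes
log()
for n in("scene","top"):
  s=eyes.snapshot(n); c=s["color"]
  c=cv2.resize(c[120:200,270:350] if n=="scene" else c[150:250,110:210],None,fx=6,fy=6,interpolation=cv2.INTER_CUBIC)
  cv2.imwrite(f"pics/{n}12.png",c[:,:,::-1])
E
python3 -m crank '[1,0,0,0,0,0,-1,1,0,0,0,0,0,-1,0,0,0,0,0,0,-1]'
```

```text
clock: 22.37
tool_pos: [0.5464, 0.2787, 0.1304]
tcp_rot: [0.665, 0.242, -0.664, 0.242]
force: [0.3, -0.8, 1.0]
gripper_width: 0.005
t 22.37 q [ 3.960e-01  5.850e-01  1.572e+00 -1.000e-03  9.830e-01  1.269e+00] p [0.5464 0.2787 0.1304] F [ 0.3 -0.8  1. ] g 0.005
[[ 0.002  0.643 -0.766]
 [-0.    -0.766 -0.643]
 [-1.     0.001 -0.001]]
clock: 22.72
tool_pos: [0.546, 0.279, 0.1275]
tcp_rot: [0.665, 0.242, -0.664, 0.242]
force: [-0.0, 0.2, -0.2]
gripper_width: 0.005
```

View pics/scene12.png

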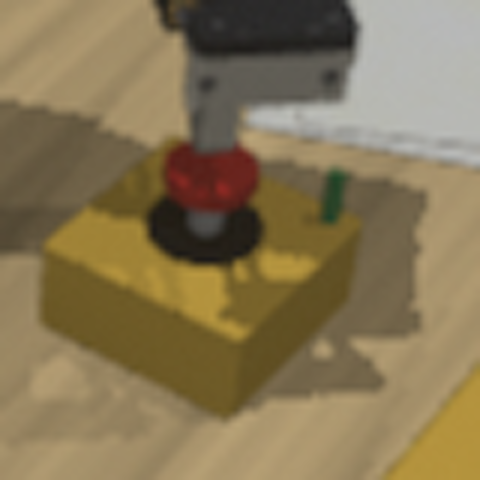

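The tips are centred over the cap. I step down to find contact, expected at TCP z ≈ 0.119.

```bash

python3 -m crank '[2,0,0,0,0,0,-1,2,0,0,0,0,0,-1,2,0,0,0,0,0,-1,0,0,0,0,0,0,-1,0,0,0,0,0,0,-1]'
python3 -m crank '[1,0,0,0,0,0,-1,0,0,0,0,0,0,-1]'
python3 -m crank '[1,0,0,0,0,0,-1,0,0,0,0,0,0,-1]'
python3 -m crank '[1,0,0,0,0,0,-1,0,0,0,0,0,0,-1]'
```

```text
clock: 23.13
tool_pos: [0.5459, 0.2789, 0.1211]
tcp_rot: [0.664, 0.242, -0.664, 0.242]
force: [-0.0, -0.1, 0.2]
gripper_width: 0.003
clock: 23.3
tool_pos: [0.5459, 0.279, 0.1202]
tcp_rot: [0.665, 0.242, -0.664, 0.242]
force: [0.3, 0.2, 0.5]
gripper_width: 0.003
clock: 23.47
tool_pos: [0.546, 0.279, 0.1193]
tcp_rot: [0.665, 0.242, -0.664, 0.242]
force: [0.4, 0.1, 1.4]
gripper_width: 0.005
clock: 23.63
tool_pos: [0.5461, 0.279, 0.1184]
tcp_rot: [0.665, 0.242, -0.664, 0.242]
force: [-0.3, 0.0, 3.4]
gripper_width: 0.005
```

Contact is at 0.119 as expected, with 3.4 N just below it, so half-way is TCP z = 0.107.

```bash

python3 -m crank '[2,0,0,0,0,0,-1,2,0,0,0,0,0,-1,2,0,0,0,0,0,-1,2,0,0,0,0,0,-1,1,0,0,0,0,0,-1,0,0,0,0,0,0,-1,0,0,0,0,0,0,-1]'
python3 -m crank '[1,0,0,0,0,0,-1,1,0,0,0,0,0,-1,0,0,0,0,0,0,-1,0,0,0,0,0,0,-1]'
```

```text
clock: 24.22
tool_pos: [0.5461, 0.279, 0.1093]
tcp_rot: [0.665, 0.242, -0.664, 0.242]
force: [-1.2, 0.5, 6.9]
gripper_width: 0.009
clock: 24.55
tool_pos: [0.5461, 0.279, 0.1075]
tcp_rot: [0.665, 0.242, -0.664, 0.242]
force: [-1.6, -0.7, 8.2]
gripper_width: 0.006
```

```bash

python3 -m crank '[0.5,0,0,0,0,0,-1,0,0,0,0,0,0,-1,0,0,0,0,0,0,-1]'
python3 - <<'E'
from h import *
from station import eyes
log()
for n in("scene","top"):
  s=eyes.snapshot(n); P=cloud(s); hsv=cv2.cvtColor(s["color"],cv2.COLOR_RGB2HSV); H,S,V=[hsv[...,i] for i in range(3)]
  ur=(slice(130,180),slice(280,340)) if n=="scene" else (slice(160,230),slice(130,195))
  for k,m in dict(red=((H<6)|(H>174))&(S>180)&(V>60),green=(H>50)&(H<90)&(S>100)&(V>30)).items():
    z=P[...,2][ur][m[ur]]; z=np.sort(z[z>.06]); print(n,k,len(z),"top z",z[-8:].round(4), "p90",np.percentile(z,90).round(4) if len(z) else None)
  cv2.imwrite(f"pics/{n}13f.png",s["color"][:,:,::-1])
  c=cv2.resize(s["color"][120:200,270:350],None,fx=6,fy=6,interpolation=cv2.INTER_CUBIC)
  if n=="scene": cv2.imwrite(f"pics/{n}13.png",c[:,:,::-1])
E
```

```text
clock: 24.8
tool_pos: [0.5461, 0.279, 0.107]
tcp_rot: [0.665, 0.242, -0.664, 0.242]
force: [-1.4, -1.1, 6.3]
gripper_width: 0.003
t 24.80 q [ 3.970e-01  6.160e-01  1.585e+00 -1.000e-03  9.400e-01  1.270e+00] p [0.5461 0.279  0.107 ] F [-1.4 -1.1  6.3] g 0.003
[[ 0.001  0.643 -0.766]
 [-0.001 -0.766 -0.643]
 [-1.     0.001 -0.   ]]
scene red 53 top z [0.0866 0.0867 0.0867 0.0868 0.0871 0.0871 0.0881 0.7616] p90 0.0867
scene green 10 top z [0.0661 0.0664 0.0688 0.0758 0.0771 0.0812 0.0825 0.0879] p90 0.083
top red 34 top z [0.0908 0.0914 0.0938 0.1774 0.1776 0.1778 0.1807 0.3637] p90 0.1776
top green 2 top z [0.3901 0.4306] p90 0.4265
```

View pics/scene13.png

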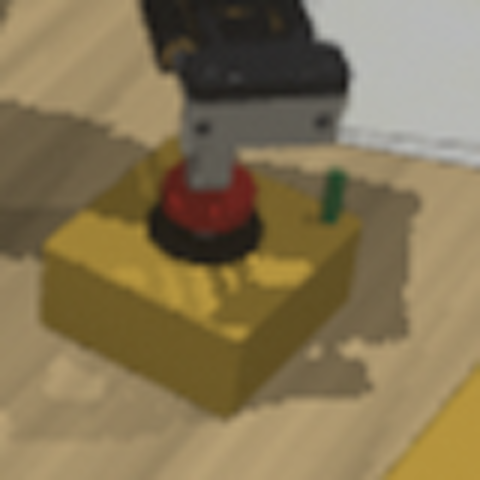

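View pics/scene13f.png

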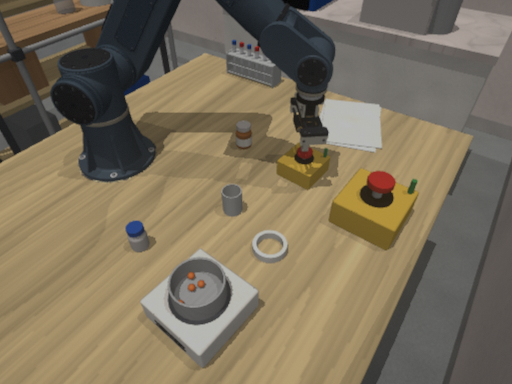

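The cap's top now reads 0.087–0.088 m in the scene camera and the gauge top 0.088 m, with about 6–7 N on the tool. The four balls in the jar, the upright beaker, the tape and both jars look right. I hand in while holding.

```bash
python3 -c "
from station import bot
print(bot.sign_off())"
```

```text
the job is handed in; nothing more can be done
None
```

I tipped all four balls into the mill's jar, stood the empty beaker upright on its old spot and let go. I then pressed the small station's plunger half-way and handed in at about 25 s, still holding it there.

Last checks:
- **Balls and beaker:** all four balls can be seen in the jar, and the beaker stands upright and was seen empty.
- **Bystanders:** the tape roll and both jars looked unmoved in the last picture.
- **Plunger:** contact came at TCP z = 0.119 and I held at 0.107, which is 12 mm of travel, well short of the 24 mm stop. The push read 6–8 N, against about 7 N expected at half-way.
- **Level with the gauge:** the scene camera put the cap's top at about 0.087–0.088 m and the gauge top at 0.088 m.
- **Check that failed:** the top camera could not confirm the final height, because the arm hid the plunger and the post.

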